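Wipe biscuit chips off the pastry board

TASK

Take the scraper block and wipe all five broken biscuit chips along the pastry board and off its open end into the crumb pan, pushing them with the block and never touching them with the gripper. Then leave the block standing upright on the cleared board, and leave the tub, the ring cutter and the pastry brush undisturbed.

Things in the scene. Friction and masses are not known exactly. Their poses are not given: they have to be found in the camera images.
- board: wooden pastry board fixed to the table, 174 mm (its x) by 240 mm (its y); origin at the centre of its underside, on the table top. Its flat working face is 40 mm above the table and lies between two rails (x = -75 and x = +75 mm, inner faces) that run along y and stand 18 mm above the face. Both y ends are open: the end at y = +120 mm drops to the table, the end at y = -120 mm drops into the crumb pan. It may stand turned up to about 25 degrees about the vertical
- pan (a point): centre of the inner floor of the shallow aluminium crumb pan fixed against the board's end at board y = -120 mm; 150 mm (x) by 118 mm (y) inside, axes as the board's; its floor is 3 mm above the table and 37 mm below the working face, its three walls reach 30 mm above the table, so that the block can pass above them
- scraper: loose scraper block, 0.25 kg before variation, standing upright on its foot on the bare table at the left; x is its length, z is up, origin at the centre of the underside of the foot. White plastic foot 136 x 24 mm (x, y), 36 mm high; above it a wooden grip 116 x 30 mm (x, y), from 35 to 73 mm above the underside, to be gripped across its 30 mm. The foot fits between the board's rails with 7 mm to spare on each side
- chip_0: a broken biscuit chip, dark chocolate brown, five-sided, 21 mm across, 7 mm thick, 10 g, lying flat on the pastry board at the start; origin at the centre of its underside
- chip_1: a broken biscuit chip, dark chocolate brown, six-sided, 20 mm across, 7 mm thick, 10 g, lying flat on the pastry board at the start; origin at the centre of its underside
- chip_2: a broken biscuit chip, dark chocolate brown, four-sided, 22 mm across, 7 mm thick, 10 g, lying flat on the pastry board at the start; origin at the centre of its underside
- chip_3: a broken biscuit chip, dark chocolate brown, five-sided, 22 mm across, 7 mm thick, 10 g, lying flat on the pastry board at the start; origin at the centre of its underside
- chip_4: a broken biscuit chip, dark chocolate brown, six-sided, 21 mm across, 7 mm thick, 10 g, lying flat on the pastry board at the start; origin at the centre of its underside
- tub_a: small yoghurt tub, 72 mm wide, 71 mm high, standing on the table beyond the board: a bystander; origin at the centre of its underside
- cutter_big: steel ring cutter, 70 mm wide, 34 mm high, on the table beyond the board: a bystander; origin at the centre of its underside
- pastry_brush: wooden pastry brush, 214 x 36 x 16 mm, lying on the table at the right: a bystander; origin at the centre of its underside
Not all that is in view belongs to the job. There is more than one size of the scraper; the one meant has the size given above.

How it is judged:
By the outcome, as a careful person would: the job done as asked, in the order asked, and still so for the second after the job is handed in, with the robot touching nothing.
It also fails if it takes over 45 s, if anything falls off the work surface, if the arm or the gripper's body presses on something with over 40 N, if the wrist force passes 120 N, or if a joint passes its speed limit or range.

ROBOT

A 6-joint arm with a two-finger parallel gripper is mounted at the origin on a cart in front of the work surface, level with it; the furniture and walls round the work are solid. World frame = base frame: x ahead of the robot, y to its left, z up, the work surface at z = 0. Lengths are in m, angles in degrees, forces in N, time in s.
With the tool pointing down it reaches from about 0.325 to 0.85 m from the base axis. Payload 15.5 kg.
Tool frame: the origin (TCP) lies at the very end of the fingers, on their centre line; the grasp point (between the pads) lies arm.grip_depth behind it (arm.grip_depth is the distance from the TCP to the grasp point, in m); z points along the fingers, y is the line along which they close (so a half turn about z gives the same grasp; the last joint's range is limited). The gripper opens to 91 mm and grips with 3 to 60 N. Pads are 32 mm wide; open, the fingers measure 118 mm over their backs; the gripper's body (76 mm by 178 mm) begins 60 mm behind the grasp point.
Start: joints at [66.263, 28.281, 77.091, -0, 74.628, -5.472], TCP at [0.196, 0.594, 0.214] pointing down, gripper open.
Joint ranges: [-166.48, 166.48], [-47.26, 123.95], [12.59, 153.08], [-70.14, 250.14], [6.76, 159.57], [-176.63, 176.63]. Speed limits (degrees/s): [108.29, 108.29, 147.25, 172.46, 172.46, 172.46].

INTERFACE

Orientations are given as a 3x3 rotation matrix whose columns are the frame's x, y, z axes.
In Python, from rig import arm gives the robot as it stands. Calls block until the motion is done:
- arm.move_to(position, orientation): joint-space move of the TCP to a pose.
- arm.move_l(position, orientation=None, feed=0.15): straight line of the TCP; orientation=None keeps the orientation; feed is the mean speed in m/s.
- arm.move_joints(angles): joint-space move.
- arm.grip(opening): finger opening in m; the grip force is fixed at half the most; returns when the fingers have stopped.
- arm.sleep(seconds).
- arm.solve_ik(position, orientation): joint angles nearest the present ones, or None.
- arm.snapshot(name): name is "scene" or "side" or "wrist"; returns the picture (400x640x3 uint8, red, green, blue); there is no depth.
- arm.get_calibration(name): a dict with "intrinsics" (3x3 intrinsics, pixels), "cam_to_world" (4x4, takes a point from camera to world coordinates). Camera axes: x right, y down, z forward; pixel columns grow to the right and rows downward; lengths in m; the calibration is good to about 2 mm. A picture is of the moment at which its call begins: read the wrist's pose just before it. get_calibration takes no time and is no camera call; for the wrist camera it gives the pose at the moment of the call.
A pose or a line that the arm cannot do raises arm.Unreachable and nothing moves.
- arm.sign_off(): hands the job in; it is judged then, once.
Readings, each from a call of its own:
- arm.current_t(): time.
- arm.current_joint_positions(): joint angles.
- arm.current_dq(): joint speeds.
- arm.current_tau(): joint torques, N m.
- arm.current_ee_pos(): TCP position.
- arm.current_tool_rot(): TCP orientation.
- arm.current_force(): force on the tool from outside, world axes, zero at the start.
- arm.current_torque(): the same for the moment, N m.
- arm.current_width(): finger opening in m.
- arm.current_grasp_force(): force on a finger pad.
Only numpy, scipy, OpenCV 4.12 (cv2) and the standard library are available. Lean on these libraries where they do the work, as an engineer would, in place of code of your own. Each camera call takes 0.05 s, during which the arm holds its last target. There are 200 camera calls.

## Working session

There is one attempt and no reset: what is moved stays moved. The work goes in short steps, each a Python script; the robot and the scene stay as the last script left them, time stands still between calls to the robot, and variables do not carry over. Pictures are saved under pics/ and viewed, at most 10 in all, crops included, and the job is handed in when it is done.

```bash
mkdir -p pics
python3 - <<'E'
from rig import arm
import cv2, numpy as np
np.set_printoptions(precision=4,suppress=True)
for n in("scene","side"):
    cv2.imwrite(f"pics/{n}0.png",arm.snapshot(n)[:,:,::-1]); c=arm.get_calibration(n); print(n,c["intrinsics"],c["cam_to_world"])
print(arm.grip_depth,arm.current_t(),arm.current_tool_rot(),arm.get_calibration("wrist")["cam_to_world"])
E
```

```text
scene [[465.6018   0.     319.8202]
 [  0.     465.6018 199.4141]
 [  0.       0.       1.    ]] [[ 0.5309 -0.6454  0.5492 -0.1202]
 [-0.8474 -0.4009  0.348  -0.5063]
 [-0.0044 -0.6502 -0.7598  1.0681]
 [ 0.      0.      0.      1.    ]]
side [[438.9956   0.     315.7559]
 [  0.     438.9956 198.556 ]
 [  0.       0.       1.    ]] [[-0.9999 -0.0016 -0.0137  0.6301]
 [ 0.0119  0.4075 -0.9131  1.1013]
 [ 0.0071 -0.9132 -0.4074  0.5603]
 [ 0.      0.      0.      1.    ]]
0.0188 0.1 [[-0.9496  0.3134 -0.0005]
 [ 0.3134  0.9496 -0.0011]
 [ 0.0001 -0.0012 -1.    ]] [[ 0.3134  0.9076  0.2793  0.1169]
 [ 0.9496 -0.2992 -0.093   0.6194]
 [-0.0009  0.2944 -0.9557  0.3848]
 [ 0.      0.      0.      1.    ]]
```

View pics/scene0.png

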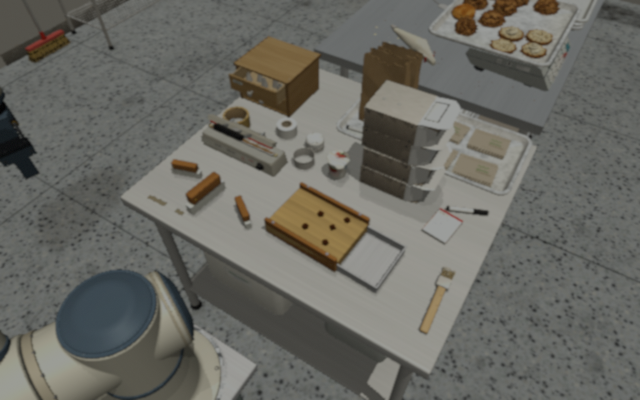

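View pics/side0.png

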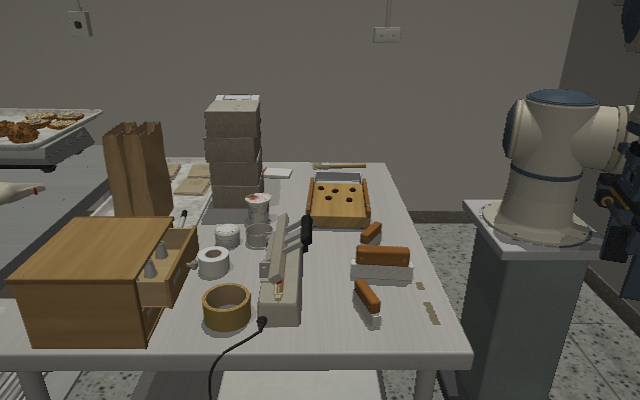

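The scene view shows three scraper blocks, at about px (185,166), (204,188) and (242,208). The middle one looks largest. The board is centred near (318,225), with the pan at (372,258) and the chips around (325,227). The side view agrees. Next I'll cast coarse positions and look at the wrist view.

```bash
cat > h.py <<'E'
from rig import arm
import cv2, numpy as np
np.set_printoptions(precision=4,suppress=True)
def cast(c,px,z):
    K,T=c["intrinsics"],c["cam_to_world"]
    p=np.c_[np.atleast_2d(px).astype(float),np.ones(len(np.atleast_2d(px)))]
    d=(T[:3,:3]@np.linalg.inv(K)@p.T).T; o=T[:3,3]
    return o+d*((z-o[2])/d[:,2])[:,None]
def tri(c1,p1,c2,p2):
    P=[c["intrinsics"]@np.linalg.inv(c["cam_to_world"])[:3] for c in(c1,c2)]
    X=cv2.triangulatePoints(P[0],P[1],np.float64(p1).reshape(2,1),np.float64(p2).reshape(2,1)); return (X[:3]/X[3]).ravel()
def shot(n,f):
    c=arm.get_calibration(n); im=arm.snapshot(n); cv2.imwrite(f"pics/{f}.png",im[:,:,::-1]); return c,im
def mask(im,lo,hi): return cv2.inRange(cv2.cvtColor(im,cv2.COLOR_RGB2HSV),np.array(lo),np.array(hi))
def blobs(m,amin):
    cs,_=cv2.findContours(m,cv2.RETR_EXTERNAL,cv2.CHAIN_APPROX_NONE)
    return [c[:,0,:] for c in cs if cv2.contourArea(c)>amin]
def R(a): # tool down, finger-closing axis y at angle a (deg)
    y=np.array([np.cos(np.radians(a)),np.sin(np.radians(a)),0]); z=np.array([0,0,-1.]); return np.c_[np.cross(y,z),y,z]
E
python3 - <<'E'
from h import *
c,im=shot("wrist","w0")
s=cv2.imread("pics/scene0.png"); a=cv2.resize(s[140:240,120:280],None,fx=2.5,fy=2.5,interpolation=2); b=cv2.resize(s[175:300,255:415],None,fx=2.5,fy=2.5,interpolation=2)
M=np.zeros((600,800,3),np.uint8); M[:250,:400]=a; M[:312,400:]=b; M[350:,:400]=cv2.resize(im[:,:,::-1],(400,250)); cv2.imwrite("pics/m1.png",M)
cs=arm.get_calibration("scene")
rgb=s[:,:,::-1].copy(); print([rgb[y,x] for x,y in((204,185),(186,164),(242,205),(318,215),(320,213),(333,262),(300,190))])
m=mask(rgb,(5,130,60),(18,255,255))
for b in blobs(m,40):
    w=cast(cs,b,.073)[:,:2]; r=cv2.minAreaRect(np.float32(w*1000)); print(b.mean(0),[np.round(v,1) for v in r])
E
```

```text
[array([119,  81,  40], dtype=uint8), array([118,  80,  38], dtype=uint8), array([119,  79,  37], dtype=uint8), array([76, 60, 33], dtype=uint8), array([48, 22,  6], dtype=uint8), array([53, 33, 15], dtype=uint8), array([138, 115,  70], dtype=uint8)]
[303.9706 241.8882] [array([455.4, -85.2]), array([243.2,  30.2]), np.float64(82.2)]
[241.7843 208.2157] [array([458.4, 117.4]), array([87.1, 17.8]), np.float64(56.6)]
[333.9649 202.8187] [array([608.6, -88. ]), array([230.9,  19. ]), np.float64(86.7)]
[203.15   187.9875] [array([461.6, 258.1]), array([ 45.3, 117. ]), np.float64(84.0)]
[183.8113 164.5472] [array([497.5, 369.7]), array([28.7, 79.4]), np.float64(16.8)]
[260.4022  95.7554] [array([896.4, 373. ]), array([263.1,  71.1]), np.float64(89.3)]
[302.85    84.2083] [array([1032.7,  295.7]), array([343. , 101.3]), np.float64(30.2)]
[44.9868 42.8289] [array([ 724.7, 1310.6]), array([ 25.7, 165.4]), np.float64(85.9)]
[545.5424   6.2712] [array([2055. , -297.9]), array([135. ,  90.9]), np.float64(13.8)]
[502.9744  10.3162] [array([1919.7, -141.6]), array([108.4, 312.7]), np.float64(80.3)]
[467.8803  15.265 ] [array([1805. ,  -28.6]), array([318.3, 119.4]), np.float64(7.9)]
```

View pics/m1.png

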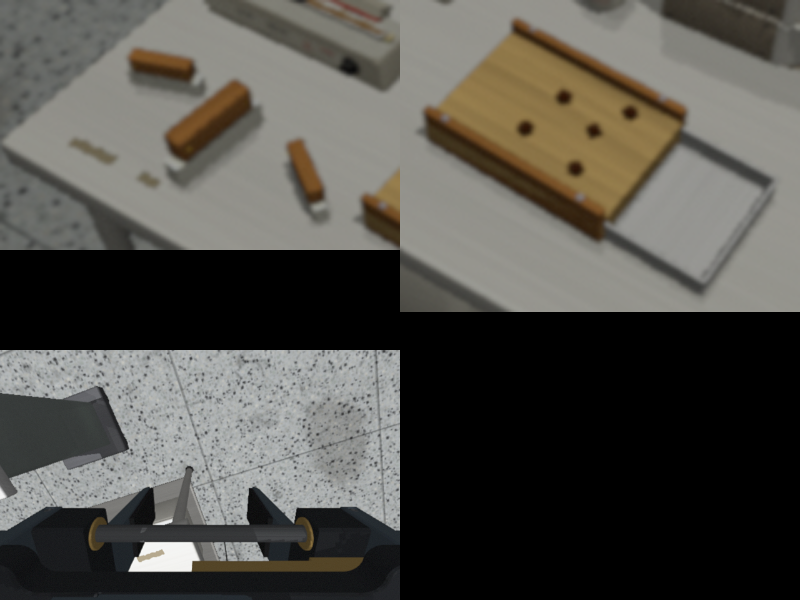

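The middle block's grip measures 117 mm long, so it's the right one; the others are 80–87 mm. It lies along about world x. The board's y axis is near world +y, with the pan at -y. I'll take near views of both with the wrist camera.

Run:
```python
from h import *
import pickle
out={}
def go(n,p,a):
    try: arm.move_to(p,R(a))
    except arm.Unreachable: print("unreach",n); return
    out[n]=shot("wrist",n)
go("b1",[.58,-.03,.32],85); go("b2",[.58,-.15,.32],85)
go("s1",[.50,.22,.26],84); go("s2",[.50,.30,.26],84)
pickle.dump(out,open("o.pkl","wb"))
M=np.zeros((504,800,3),np.uint8)
for i,n in enumerate(("b1","b2","s1","s2")):
    if n in out: M[252*(i//2):252*(i//2)+250,400*(i%2):400*(i%2)+400]=cv2.resize(out[n][1][:,:,::-1],(400,250))
cv2.imwrite("pics/m2.png",M); print(arm.current_t(),out["b1"][0]["intrinsics"])
```

```text
5.3583 [[306.1789   0.     321.2511]
 [  0.     306.1789 196.1328]
 [  0.       0.       1.    ]]
```

View pics/m2.png

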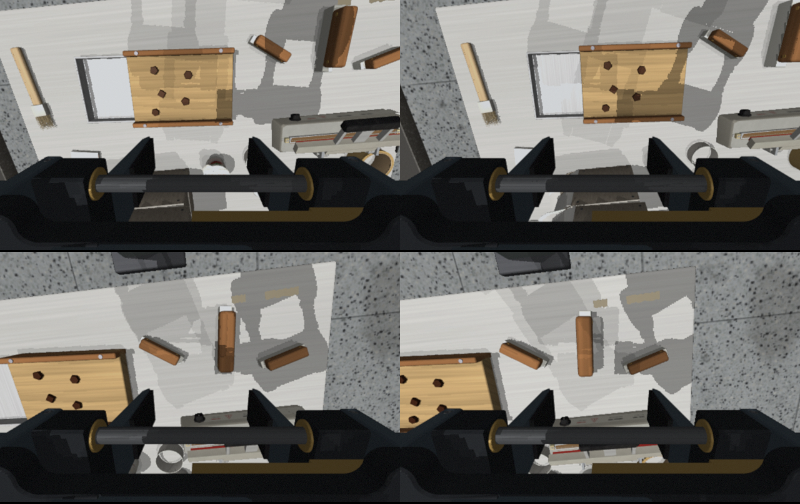

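The wrist pictures show the block's grip clearly: in half scale, s1 centre is about (227,340) and s2 about (585,345). The board shows its two rails (y≈52 and 124 in b1), with the pan to the left and five chips. Now I'll measure.

Run:
```python
from h import *
import pickle
o=pickle.load(open("o.pkl","rb"))
for n in o:
    c,im=o[n]; m=mask(im,(4,120,40),(14,255,255)); m[270:]=0
    m=cv2.morphologyEx(m,cv2.MORPH_CLOSE,np.ones((5,5)))
    for b in blobs(m,400):
        z=.058 if n[0]=="b" else .073
        w=cast(c,b,z)[:,:2]*1000; r=cv2.minAreaRect(np.float32(w)); L=max(r[1])
        q=cv2.minAreaRect(np.float32(b))
        print(n,"px",np.round(q[0],1),"rect",np.round(r[0],1),np.round(r[1],1),round(r[2],1),"x",np.round(w.min(0),0),np.round(w.max(0),0))
M=np.zeros((504,800,3),np.uint8)
for i,(n,ys,xs) in enumerate((("b1",60,190),("s1",80,320))):
    M[:500,402*i:402*i+398]=cv2.resize(o[n][1][ys:ys+(170 if i==0 else 160),xs:xs+(200 if i==0 else 128),::-1],(398,500 if i else 338),interpolation=2) if i else cv2.copyMakeBorder(cv2.resize(o[n][1][ys:ys+170,xs:xs+200,::-1],(398,338),interpolation=2),0,162,0,0,0)
cv2.imwrite("pics/m3.png",M)
```

```text
b1 px [292.  196.7] rect [627.3 -77.5] [235.1  13.9] 86.7 x [ 615. -195.] [641.  40.]
b1 px [285.5  83.1] rect [469.4 -67.9] [235.9  10.8] 86.7 x [ 458. -186.] [481.  50.]
b1 px [613.4  94.5] rect [522.3 368.3] [24.1 71.1] 17.0 x [501. 332.] [539. 404.]
b1 px [435.4  77.8] rect [480.4 131.3] [82.1 22.8] 56.3 x [451.  94.] [508. 169.]
b1 px [543.2  57.7] rect [470.3 270.3] [ 46.7 115.2] 84.5 x [413. 243.] [529. 298.]
b2 px [373.5 189.9] rect [627.4 -77.5] [234.7  14.1] 86.8 x [ 615. -195.] [641.  39.]
b2 px [376.   74.7] rect [469.5 -68.3] [235.1  11. ] 86.7 x [ 458. -186.] [481.  49.]
b2 px [524.2  69.4] rect [480.6 126.4] [87.  25.5] 56.3 x [452.  86.] [507. 168.]
b2 px [622.   51.5] rect [477.2 250.5] [114.4  43.8] 11.9 x [417. 237.] [529. 284.]
s1 px [ 99.9 166.7] rect [463.8 -43.1] [243.7  16.9] 86.7 x [ 451. -165.] [477.  79.]
s1 px [458.3 168.7] rect [511.3 382. ] [24.  79.5] 17.5 x [491. 342.] [532. 422.]
s1 px [254.8 158.4] rect [473.5 143.6] [75.6 21.9] 56.2 x [447. 107.] [502. 180.]
s1 px [362.1 143. ] rect [471.1 269.8] [ 29.7 111.3] 84.5 x [415. 251.] [527. 289.]
s2 px [ 71.9 171.6] rect [466.    3.1] [177.7  17.2] 86.7 x [453. -86.] [477.  92.]
s2 px [396.  175.7] rect [511.4 388.6] [22.9 76.4] 17.4 x [491. 350.] [531. 427.]
s2 px [192.9 165.2] rect [473.7 150.2] [78.3 24. ] 55.9 x [447. 113.] [502. 187.]
s2 px [295.4 150.5] rect [471.2 272.6] [ 28.5 111.6] 84.5 x [415. 254.] [527. 291.]
```

View pics/m3.png

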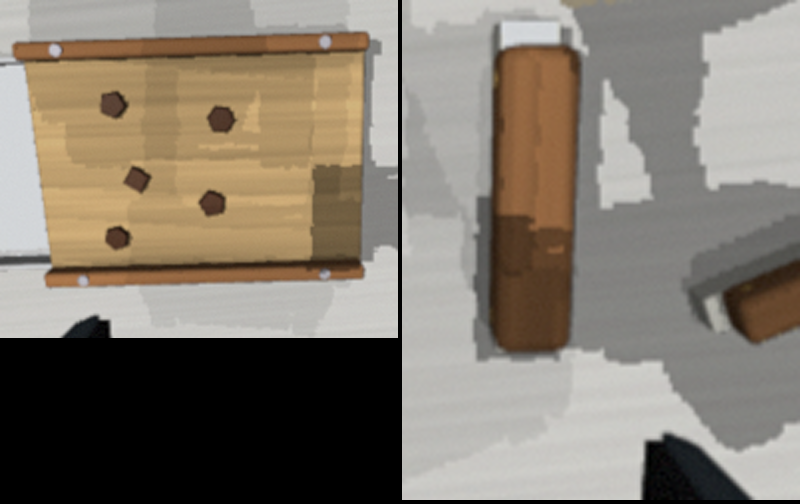

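```bash
cat >> h.py <<'E'
BC=np.array([.5483,-.0728]); by=np.array([.0576,.9983]); bx=np.array([.9983,-.0576])
def bp(x,y,z): return list(BC+x*bx+y*by)+[z]
E
python3 - <<'E'
from h import *
p=[.4729,.2713]
arm.move_to(p+[.13],R(84.5)); arm.move_l(p+[.035],feed=.12)
print(arm.current_force(),arm.current_ee_pos()); arm.grip(0.0)
print("w",arm.current_width(),arm.current_grasp_force(),arm.current_force())
arm.move_l(p+[.15],feed=.2); print(arm.current_force())
arm.move_to(bp(0,.082,.15),R(86.7)); arm.move_l(bp(0,.082,.107),feed=.15)
c,w=shot("wrist","g"); cs,s=shot("scene","gs"); cd,d=shot("side","gd")
print(arm.current_t(),arm.current_width(),arm.current_ee_pos(),c["cam_to_world"])
M=np.zeros((600,800,3),np.uint8)
M[:250,:400]=cv2.resize(w[:,:,::-1],(400,250)); M[:300,402:]=cv2.resize(s[160:280,250:410,::-1],(398,300),interpolation=2); M[302:,:400]=cv2.resize(d[130:250,270:430,::-1],(400,298),interpolation=2)
M[302:,402:]=cv2.resize(w[80:240,220:434,::-1],(398,298))
cv2.imwrite("pics/m4.png",M)
E
```

```text
[ 0.6261 -0.5042  0.082 ] [0.4735 0.2716 0.0357]
w 0.029835588740471552 29.99839335680008 [-0.5773  0.5563 -1.185 ]
[-1.1135  0.3426 -3.4535]
10.2333 0.02993928461128562 [0.5537 0.0094 0.108 ] [[ 0.0562  0.9544  0.2933  0.47  ]
 [ 0.9984 -0.0538 -0.0163  0.0145]
 [ 0.0003  0.2938 -0.9559  0.2785]
 [ 0.      0.      0.      1.    ]]
```

View pics/m4.png

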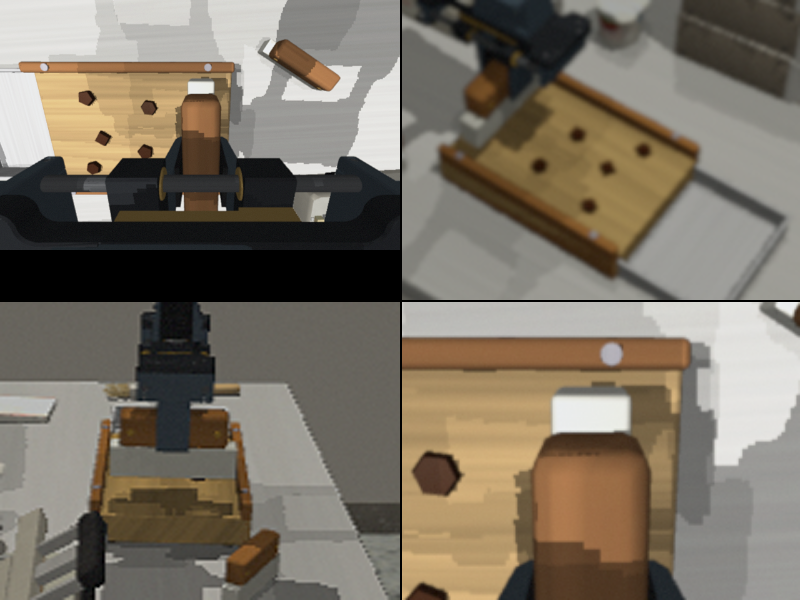

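Run:
```python
from h import *
c=arm.get_calibration("wrist"); im=cv2.imread("pics/g.png")[:,:,::-1].copy()
print([(v,*im[v,320]) for v in range(96,156,2)])
for v,z in((116,.058),(127,.108),(127,.072),(131,.108)): 
    q=cast(c,[320,v],z)[0]; print(v,z,q,(q[:2]-BC)@bx)
```

```text
[(96, np.uint8(189), np.uint8(187), np.uint8(184)), (98, np.uint8(163), np.uint8(161), np.uint8(156)), (100, np.uint8(121), np.uint8(84), np.uint8(54)), (102, np.uint8(137), np.uint8(96), np.uint8(64)), (104, np.uint8(145), np.uint8(102), np.uint8(67)), (106, np.uint8(144), np.uint8(102), np.uint8(66)), (108, np.uint8(145), np.uint8(101), np.uint8(66)), (110, np.uint8(146), np.uint8(102), np.uint8(66)), (112, np.uint8(141), np.uint8(98), np.uint8(63)), (114, np.uint8(117), np.uint8(82), np.uint8(53)), (116, np.uint8(83), np.uint8(63), np.uint8(44)), (118, np.uint8(160), np.uint8(133), np.uint8(93)), (120, np.uint8(161), np.uint8(135), np.uint8(94)), (122, np.uint8(165), np.uint8(138), np.uint8(95)), (124, np.uint8(161), np.uint8(136), np.uint8(98)), (126, np.uint8(103), np.uint8(102), np.uint8(97)), (128, np.uint8(102), np.uint8(101), np.uint8(97)), (130, np.uint8(175), np.uint8(174), np.uint8(165)), (132, np.uint8(230), np.uint8(230), np.uint8(223)), (134, np.uint8(235), np.uint8(237), np.uint8(234)), (136, np.uint8(235), np.uint8(237), np.uint8(235)), (138, np.uint8(234), np.uint8(236), np.uint8(234)), (140, np.uint8(234), np.uint8(236), np.uint8(233)), (142, np.uint8(234), np.uint8(236), np.uint8(233)), (144, np.uint8(235), np.uint8(237), np.uint8(234)), (146, np.uint8(235), np.uint8(237), np.uint8(234)), (148, np.uint8(236), np.uint8(239), np.uint8(236)), (150, np.uint8(83), np.uint8(74), np.uint8(67)), (152, np.uint8(62), np.uint8(43), np.uint8(29)), (154, np.uint8(65), np.uint8(45), np.uint8(29))]
116 0.058 [0.4802 0.0125 0.058 ] -0.07289207271142217
127 0.108 [0.4838 0.0125 0.108 ] -0.06929567551151808
127 0.072 [0.4866 0.0122 0.072 ] -0.066461618584169
131 0.108 [0.486  0.0124 0.108 ] -0.06714525311028116
```

The near rail's inner face is at about -73 mm and the foot end at -67 mm, so the foot is centred to within 1–2 mm. I'll shift it +1 mm, lower it and wipe.

Run:
```python
from h import *
X=.001
arm.move_l(bp(X,.082,.085),feed=.1)
z=.085
for z in (.080,.0775,.0765,.0755,.0745):
    arm.move_l(bp(X,.082,z),feed=.05); f=arm.current_force(); print(z,arm.current_ee_pos()[2],f)
    if f[2]>0: break
zw=z+.001
arm.move_l(bp(X,.082,zw),feed=.05)
for y in (.0,-.07,-.138):
    arm.move_l(bp(X,y,zw),feed=.08); print(y,arm.current_force(),arm.current_ee_pos())
c,w=shot("wrist","e"); cs,s=shot("scene","es"); 
print(arm.current_t(),arm.current_width(),"zw",zw)
M=np.zeros((300,800,3),np.uint8)
M[:250,:400]=cv2.resize(w[:,:,::-1],(400,250)); M[:300,402:]=cv2.resize(s[160:280,250:410,::-1],(398,300),interpolation=2)
cv2.imwrite("pics/m5.png",M)
```

```text
0.08 0.08008612469000928 [ 0.1442  0.2891 -2.667 ]
0.0775 0.07748171726091349 [ 0.1455  0.7371 -2.4924]
0.0765 0.07649502067681715 [ 0.1241 -0.6984 -2.1627]
0.0755 0.07544458910331024 [-0.482  -0.2556 -3.1787]
0.0745 0.07490243339369451 [-1.1927  0.6926  5.6076]
0.0 [ 0.6244 -0.881  -2.9686] [ 0.5493 -0.0725  0.0755]
-0.07 [-0.2238 -0.1354 -3.3338] [ 0.5452 -0.1424  0.0754]
-0.138 [ 1.1248 -0.3839 -3.2618] [ 0.5413 -0.2102  0.0755]
15.4 0.029926483177363242 zw 0.0755
```

View pics/m5.png

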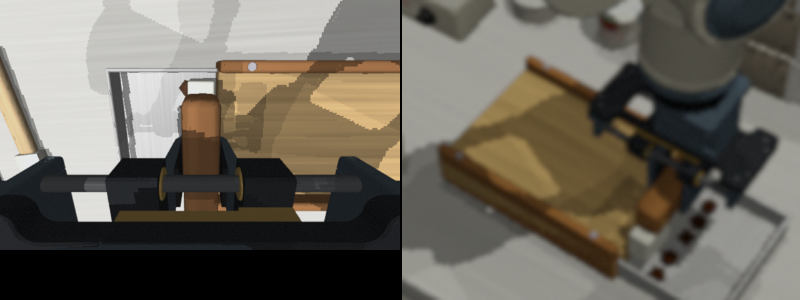

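The chips are dropping into the pan and none remain behind the block. I'll bring the block back, set it down, release it and check.

Run:
```python
from h import *
X=.001
arm.move_l(bp(X,-.138,.077),feed=.05)
arm.move_l(bp(X,.02,.077),feed=.12)
arm.move_l(bp(X,.02,.0748),feed=.03); print(arm.current_force())
cs,s0=shot("scene","f0")
arm.grip(.06); arm.move_l(bp(X,.02,.18),feed=.12)
arm.move_to([.50,.20,.30],R(84))
cs,s=shot("scene","f1"); cd,d=shot("side","f2")
print(arm.current_t(),arm.current_width())
M=np.zeros((600,800,3),np.uint8)
M[:375,:500]=cv2.resize(s[180:300,260:420,::-1],(500,375),interpolation=2); M[:225,500:]=cv2.resize(d[130:250,200:360,::-1],(300,225),interpolation=2)
M[380:,:352]=cv2.resize(s[:,:,::-1],(352,220))
cv2.imwrite("pics/m6.png",M)
```

```text
[-0.7613 -1.7209 -0.2639]
20.275 0.05989319265209378
```

View pics/m6.png

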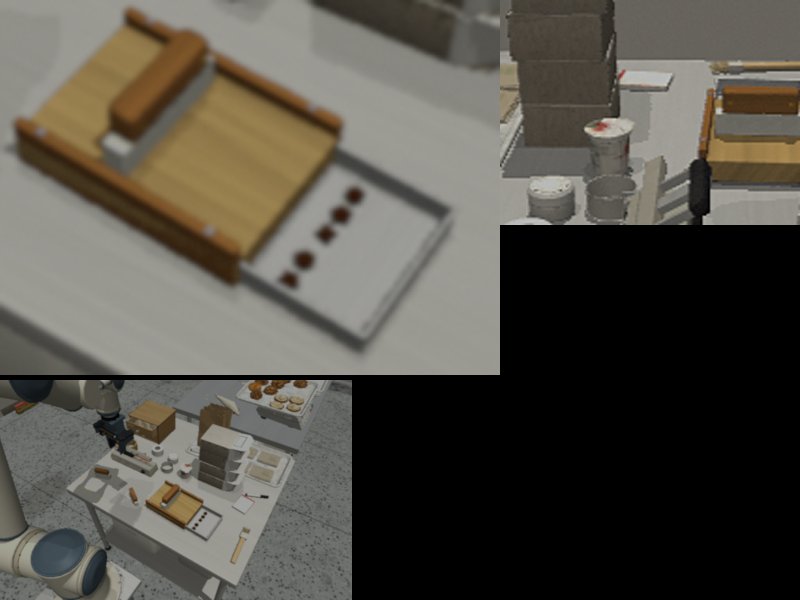

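All five chips lie in the pan, the block stands upright on the cleared board, and the tub, cutter and brush look undisturbed.

```bash
python3 -c "
from rig import arm
print(arm.sign_off())"
```

```text
the job is handed in; nothing more can be done
None
```

I wiped all five chips into the crumb pan with the block, left it standing upright on the cleared board with the tub, cutter and brush undisturbed in the last pictures, and handed the job in at about 20 s.

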